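# Take the ball seat out of a check valve

## Robot

A 6-joint arm with a two-finger parallel gripper is mounted at the origin on a cart in front of the work surface, level with it; the furniture and walls round the work are solid. World frame = base frame: x ahead of the robot, y to its left, z up, the work surface at z = 0. Lengths are in m, angles in rad, forces in N, time in s.
With the tool pointing down it reaches from about 0.35 to 0.975 m from the base axis. Payload 4.9 kg.
Tool frame: the origin (TCP) lies at the very end of the fingers, on their centre line; the grasp point (between the pads) lies 19 mm behind it (pinch_z is the distance from the TCP to the grasp point, in m); z points along the fingers, y is the line along which they close (so a half turn about z gives the same grasp; the last joint's range is limited). The gripper opens to 85 mm and grips with 20 to 120 N. Pads are 22 mm wide; open, the fingers measure 114 mm over their backs; the gripper's body (76 mm by 85 mm) begins 54 mm behind the grasp point. The pads swing forward as they close: fully open they stand 13 mm farther back than shut.
Start: joints at [1.039, 0.053, 1.613, -0, 1.476, -0.119], TCP at [0.251, 0.572, 0.231] pointing down, gripper open.
Joint ranges: [-3.01, 3.01], [-1.01, 2.22], [0.06, 2.58], [-1.02, 4.17], [0.09, 2.62], [-3.14, 3.14]. Speed limits (rad/s): [2.57, 2.57, 3.14, 3.14, 3.14, 3.14].

## Interface

Orientations are given as a unit quaternion [w, x, y, z].
In Python, from plant import * gives the robot as it stands. The module is installed in compiled form; this text tells all that it offers.
- The arm moves only by the tool play_rows, never from a script. Its arguments are lists of equal length, an entry for each row: "linear": the shift along the world's x, y, z in m, a list of three; "turn": the turn about the world's z in degrees. A call has 1 to 8 rows; each row shifts and turns the commanded pose from where the row before left it; what a row does not reach is not made up. A row lasts 1/8 s, in which the tool goes at most 62.5 mm and 10.7 degrees, less where a joint would pass 70% of its speed; a pose out of reach is approached as far as the arm can. A call is refused whole if a number of a shift passes 0.0625 or a number of a turn 10.7, either way. A call with a gripper value outside its range is refused whole. "hand" is the finger opening in m, from 0 to 0.0854, set as the call begins (left out, the last holds). The fingers move at their own pace and stop on an object; the grip force is fixed at half the most. Time passes only in rows, so rows that do not move let the fingers close. It gives the time, the measured TCP pose, the force, the opening and the grip force at its end, in the units of the state.
- state(): the state, without advancing time (a new reading comes with each control period).
- grab_frame(name): name is "scene" or "top" or "wrist"; returns the picture (480x640x3 uint8, red, green, blue); there is no depth.
- camera_info(name): a dict with "camera_matrix" (3x3 intrinsics, pixels), "distortion" ([k1, k2, p1, p2, k3] as OpenCV has them; the pictures are not rectified), "origin" and "attitude" of the camera in the world; the wrist camera has in their place "mount" (4x4, takes a point from camera to tool coordinates, whose origin is the TCP and whose axes are the flange's). Camera axes: x right, y down, z forward; pixel columns grow to the right and rows downward; lengths in m; the calibration is good to about 2 mm. A picture is of the moment at which its call begins: read the wrist's pose just before it. camera_info takes no time and is no camera call.
- job_done(): hands the job in; it is judged then, once.
Trained networks look in the newest picture that a camera, given by its name, has taken for a name from the list of things; names that differ only in an ending like _2 or _b are one class to them, and where a whole thing is asked for, a point or a joint stands for the part that bears it (a point fixed in the world has none). Each returns a list of dicts, best first, with "p" (0 to 1); they miss things now and then, are a little off and sometimes report something else, mostly with a low value. They report only what shows in the picture. A call takes as long as a camera call.
- trace(camera, thing): "region" (480x640 bool, what is visible of it) and "location" ([column, row] in pixels, amid what is visible of it).
The state is a dict: "time": time; "joint_pos": joint angles; "joint_vel": joint speeds; "joint_efforts": joint torques, N m; "tool_pos": TCP position; "tool_rot": TCP orientation; "contact_force": force on the tool from outside, world axes, zero at the start; "ft_torque": the same for the moment, N m; "gripper_width": opening from 0.0 (shut) to 1.0 (fully open); "grasp_force": force on a finger pad.
Only numpy, scipy, OpenCV 4.12 (cv2) and the standard library are available. Lean on these libraries where they do the work, as an engineer would, in place of code of your own. Each camera call takes 0.05 s, during which the arm holds its last target. There are 200 camera calls.

## Task

Open the ball check valve for inspection: put the screwdriver's blade into the pry slot under the hinged cap, lever the cap open with it, see that the cap is swung right back past upright, and lay the screwdriver down on the worktop. Then take the dished ball seat by the fin on its bridge, turn it a quarter turn anticlockwise (seen from above) in the valve to free its bayonet, and lift it straight out, smoothly and level so that the loose ball stays at its centre. Finish while holding the seat still and level in the gripper, about 12 cm above where it sat and clear of the valve, and leave the other things on the worktop where they are.

Things in the scene. Friction and masses are not known exactly. Their poses are not given: they have to be found in the camera images.
- valve: check valve body, fixed on the worktop: grey round housing 96 mm across, 46 mm high (78 mm with the cap shut), on a round foot 120 mm across, 7 mm high; a pipe union either side along its y axis ends 84 mm from the centre, axis 26 mm high. Origin: centre of its underside; z up; its -x side is the front with the pry slot, its +x side carries the cap's hinge
- valve_axis (a point): centre of the chamber's floor, 10 mm above the valve's origin; the chamber is 80 mm across inside. Two clips on its wall overhang the seat's ears (2 mm above them) until the seat has been turned about 75 degrees anticlockwise; stops limit its turn to between -5 and +95 degrees from the locked position; axes as the valve's
- cap (a joint): angle of the round aluminium cap (96 mm across, 31 mm high, hollow) about its hinge, rad: 0 shut, 1.57 upright, 2.05 stop, leaning well back. The hinge runs along the valve's y axis and is stiff (0.12 N m; about 2 N at the lug moves it), so the cap stays where it is left
- pry_slot (a point): mouth of the pry slot at the front of the valve, 60 mm from its axis, 46.5 mm above the worktop: the gap, 6 mm high, 24 mm wide and 12 mm deep (towards the valve's +x), between a lug on the housing and a lug of the same size on the cap's edge straight above it; axes as the valve's
- cap_hinge (a point): middle of the cap's hinge axis, 54 mm behind the valve's axis and 47 mm above the worktop; axes as the valve's
- cap_lug (a point): centre of the underside of the cap's pry lug (14 x 24 x 6 mm), 107 mm from the hinge axis; moves with the cap, axes as the valve's when it is shut
- ball_seat: brass ball seat, 0.16 kg, in the valve's chamber, hidden until the cap is open: a round dished plate 60 mm across, 11.5 mm high, its upper face a 15 degree cone, lowest (3 mm) at the centre; two bayonet ears at +-y, 12 mm wide, 5 mm thick, reaching 37 mm from the axis. Origin: centre of its underside, z up. Locked, its axes are within 5 degrees of the valve's
- fin_top (a point): middle of the top edge of the seat's fin, 57 mm above its underside; axes as the seat's. The fin (26 mm long in x, 9 mm thick in y, 22 mm high), by which the seat is taken, stands upright on a bridge that spans the ball along the seat's x axis (posts at +-26.5 mm, top of the strap 35 mm above the underside)
- seat_centre (a point): where the ball's centre is when the ball rests at the middle of the dished plate, 14.4 mm above the seat's underside; axes as the seat's
- ball_center (a point): centre of the loose steel ball, 22 mm in diameter, 44 g, which rests on the dished plate under the bridge (the strap clears it by about 5 mm) and can roll off sideways
- screwdriver: slotted screwdriver, 0.12 kg, 234 mm long, amber handle, lying flat on the worktop to the right. Its axis runs along its own y, 14 mm above the origin; handle 28 mm thick from y = 12 to 117 mm, shaft 6.6 mm thick, flat blade 8 mm wide and 2 mm thick over the last 12 mm to the tip at y = -117 mm. Origin: on the worktop under the middle of its length
- blade_tip (a point): tip of the screwdriver's blade; axes as the screwdriver's
- stapler: desk stapler, 34 x 150 x 60 mm, a bystander behind the work; origin under its centre
- scissors: red-handled scissors lying flat, 87 x 199 x 9 mm, a bystander at the left back; origin under their centre
- calculator: desk calculator, 125 x 72 x 16 mm, a bystander at the left front; origin under its centre
- marker_pen: marker pen lying flat, 135 mm long, 17 mm thick, a bystander at the front edge; origin under its centre

How it is judged:
On the way, in this order (a step that is already met when the one before it is completed fails the run):
1. the cap is levered open at least 0.25 rad by the screwdriver, the fingers not touching it (value of joint cap above 0.25 rad and contact force between screwdriver and valve above 0.2 N and contact force between the fingers and valve below 0.1 N), for 0.1 s.
2. the cap is past upright and the screwdriver lies on the worktop, let go (value of joint cap above 1.6 rad and height (world z) of screwdriver below 0.02 m and contact force between the fingers and screwdriver below 0.1 N), for 0.2 s.
3. the seat is turned a quarter turn (at least 75 degrees) while still down in the valve, the ball at its centre (angle between the x axis of ball_seat and the x axis of valve, either way round above 1.3 rad and z of ball_seat in the frame of valve below 0.016 m and contact force between the fingers and ball_seat above 1 N and distance between ball_center and seat_centre below 0.006 m), for 0.2 s.
At the end, for the whole second after the job is handed in: the seat is held by the fingers alone, still and within 0.1 rad of level, its underside 80 to 190 mm above the chamber floor where it sat, the ball within 6 mm of the middle of the dish, the cap past upright (over 1.6 rad), the screwdriver lying on the worktop (all of step 2 and z of ball_seat in the frame of valve between 0.09 and 0.2 m and angle between ball_seat's own z axis and vertical below 0.1 rad and linear speed of ball_seat below 0.02 m/s and contact force between the fingers and ball_seat above 1 N and contact force between ball_seat and valve below 0.1 N and contact force between ball_seat and screwdriver below 0.1 N and distance between ball_center and seat_centre below 0.006 m); the arm keeps its last pose, push and grip.
It fails at once if the ball rolled away from the middle of the dish (over 12 mm) (distance between ball_center and seat_centre above 0.012 m).
It fails at once if the seat was tipped more than 0.2 rad (angle between ball_seat's own z axis and vertical above 0.2 rad).
It fails at once if a bystander was pushed more than 3 cm (distance of any of stapler, scissors, calculator, marker_pen from where it was at the start of the episode above 0.03 m).
It also fails if it takes over 67 s, if anything falls off the work surface, if the arm or the gripper's body presses on something with over 40 N, if the wrist force passes 120 N, or if a joint passes its speed limit or range.

## Working session

There is one attempt and no reset: what is moved stays moved. The work goes in short steps, Python scripts to look and compute and a tool call to move; the robot and the scene stay as the last step left them, time stands still between calls to the robot, and variables do not carry over. Pictures are saved under pics/ and viewed, at most 11 in all, crops included, and the job is handed in when it is done.

Besides the shell and the picture viewer there is one more tool, called after ">>>" by a JSON object that holds its "fn" and its "kwargs". play_rows: Moves the arm, as the interface text tells. Its arguments: {"type":"object","properties":{"linear":{"type":"array","items":{"type":"array","items":{"type":"number"}}},"turn":{"type":"array","items":{"type":"number"}},"hand":{"type":"number"}},"required":["linear","turn"]}

```bash
mkdir -p pics; cat > h.py <<'E'
from plant import *
import numpy as np, cv2
from scipy.spatial.transform import Rotation as R
def cam(n,st=None):
    c=camera_info(n);K=np.array(c["camera_matrix"],float);D=np.array(c["distortion"],float)
    if n=="wrist":
        st=st or state();q=st["tool_rot"];T=np.eye(4);T[:3,:3]=R.from_quat([q[1],q[2],q[3],q[0]]).as_matrix();T[:3,3]=st["tool_pos"]
        T=T@np.array(c["mount"]);return K,D,T[:3,:3],T[:3,3]
    a=np.array(c["attitude"],float)
    Rm=a if a.shape==(3,3) else R.from_quat([a[1],a[2],a[3],a[0]]).as_matrix()
    return K,D,Rm,np.array(c["origin"],float)
def toz(C,px,z):
    K,D,Rm,o=C
    u=cv2.undistortPoints(np.array(px,float).reshape(-1,1,2),K,D).reshape(-1,2)
    d=np.c_[u,np.ones(len(u))]@Rm.T
    return o+d*((z-o[2])/d[:,2])[:,None]
def proj(C,P):
    K,D,Rm,o=C
    return cv2.projectPoints((np.array(P,float).reshape(-1,3)-o)@Rm,np.zeros(3),np.zeros(3),K,D)[0].reshape(-1,2)
def save(n,im): cv2.imwrite("pics/"+n+".png",im[:,:,::-1])
E
python3 - <<'E'
from h import *
for n in("scene","top"):
    im=grab_frame(n);save(n+"0",im);C=cam(n);print(n,C[3].round(3),C[2].round(2).tolist(),C[0][0,0])
    for t in("valve","screwdriver","cap_lug","stapler","scissors","calculator","marker_pen"):
        for r in trace(n,t)[:1]:
            m=r["region"];ys,xs=np.nonzero(m);print(t,round(r["p"],2),np.round(r["location"]),m.sum(),(xs.min(),xs.max(),ys.min(),ys.max()) if len(xs) else 0, toz(C,[r["location"]],0.02)[0].round(3))
print(state())
E
```

```text
scene [ 0.133 -0.578  0.551] [[0.9, -0.22, 0.39], [-0.44, -0.42, 0.79], [-0.01, -0.88, -0.47]] 493.4028313116752
valve 0.62 [307. 236.] 2608 (np.int64(271), np.int64(345), np.int64(208), np.int64(260)) [0.546 0.318 0.02 ]
screwdriver 0.79 [374. 380.] 1176 (np.int64(340), np.int64(395), np.int64(309), np.int64(409)) [ 0.443 -0.132  0.02 ]
cap_lug 0.86 [308. 224.] 1207 (np.int64(287), np.int64(330), np.int64(207), np.int64(240)) [0.575 0.374 0.02 ]
stapler 0.88 [406. 254.] 1506 (np.int64(377), np.int64(434), np.int64(231), np.int64(279)) [0.7   0.149 0.02 ]
scissors 0.77 [288. 215.] 161 (np.int64(275), np.int64(300), np.int64(194), np.int64(222)) [0.552 0.441 0.02 ]
calculator 0.87 [226. 240.] 945 (np.int64(203), np.int64(251), np.int64(224), np.int64(254)) [0.376 0.385 0.02 ]
marker_pen 0.86 [260. 306.] 401 (np.int64(247), np.int64(280), np.int64(286), np.int64(327)) [0.357 0.116 0.02 ]
top [0.297 0.239 1.362] [[-0.01, -0.98, 0.18], [-1.0, 0.01, -0.0], [0.0, -0.18, -0.98]] 583.036994148656
valve 0.62 [282. 242.] 2408 (np.int64(252), np.int64(305), np.int64(205), np.int64(276)) [0.541 
[... 701 characters left out ...]
8, 'joint_pos': array([ 1.03897113e+00,  5.26976148e-02,  1.61288196e+00, -2.50132622e-05,
        1.47599242e+00, -1.18989402e-01]), 'joint_vel': array([-0.00070294,  0.00041409,  0.00020499,  0.00212394,  0.00012558,
        0.00101347]), 'joint_efforts': array([-2.15689888e-04, -3.93628800e+01, -3.70444429e+01, -1.98407503e-05,
        2.94347501e-04, -6.82783579e-06]), 'tool_pos': array([0.2507503 , 0.57248328, 0.23131584]), 'tool_rot': array([1.50981476e-05, 2.04954004e-01, 9.78771606e-01, 5.80342285e-06]), 'contact_force': array([ 0.12609926, -0.22829599,  0.28236062]), 'ft_torque': array([ 0.01978525,  0.00366555, -0.0149157 ]), 'grasp_force': 0.0, 'gripper_width': 0.9979303873527029}
```

```bash
python3 -c "
import cv2,numpy as np
a=cv2.imread('pics/scene0.png');b=cv2.imread('pics/top0.png')
print(a.shape,b.shape)"
```

```text
(480, 640, 3) (480, 640, 3)
```

View pics/top0.png

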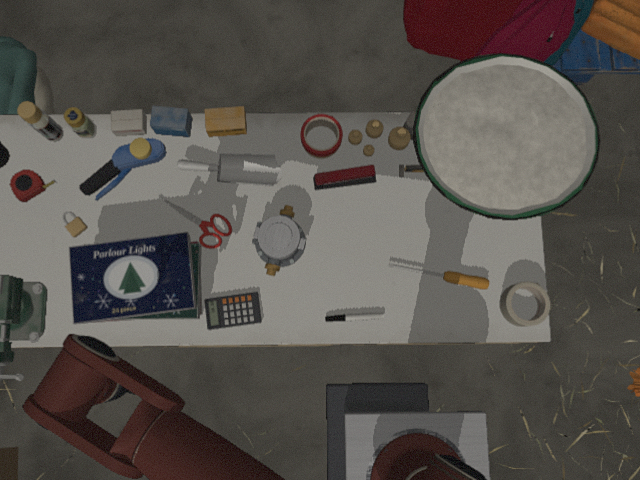

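View pics/scene0.png

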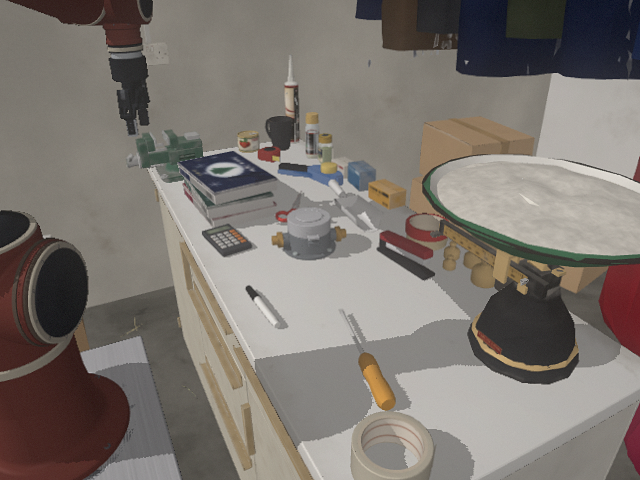

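The top view shows the valve at about (280,240) with its unions running up and down in the image, so its x axis runs roughly along world y. The screwdriver lies to the right, tip (390,262), handle end (488,285), pointing at the valve. I'll move to get a close view with the wrist camera.

>>> {"fn": "play_rows", "kwargs": {"linear": [[0.027, -0.054, 0.015], [0.027, -0.054, 0.015], [0.027, -0.054, 0.015], [0.027, -0.054, 0.015], [0.027, -0.054, 0.015], [0.027, -0.054, 0.015], [0.027, -0.054, 0.015], [0.027, -0.054, 0.015]], "turn": [-10, -10, -10, -10, -10, -10, -10, -10]}}

```text
time: 1.8
tool_pos: [0.4672, 0.1386, 0.3522]
tool_rot: [0.0, 0.788, 0.616, 0.001]
contact_force: [0.3, -0.1, 0.2]
gripper_width: 1.003
grasp_force: 0.0
```

```bash
python3 - <<'E'
from h import *
s=state();im=grab_frame("wrist");save("w1",im);C=cam("wrist",s);print(s["tool_pos"],s["tool_rot"],s["time"]);print(C[0],C[3],C[2].round(2).tolist())
for t in("valve","screwdriver","cap_lug","pry_slot","blade_tip","cap_hinge"):
    try:
        for r in trace("wrist",t)[:2]: print(t,r["p"],r["location"],toz(C,[r["location"]],0.04).round(3))
    except Exception as e: print(t,e)
E
```

```text
[0.46723849 0.13861493 0.35216752] [2.57293147e-04 7.87915405e-01 6.15783182e-01 5.66999772e-04] 1.8
[[430.25789875   0.         314.16813146]
 [  0.         430.25789875 237.05188278]
 [  0.           0.           1.        ]] [0.48293617 0.20598032 0.49395472] [[0.97, -0.23, -0.06], [-0.24, -0.93, -0.27], [0.0, 0.27, -0.96]]
valve 0.83 [348.1, 24.8] [[0.535 0.278 0.04 ]]
screwdriver 0.68 [350.0, 370.4] [[ 0.454 -0.092  0.04 ]]
cap_lug 0.95 [348.4, 16.5] [[0.537 0.285 0.04 ]]
pry_slot 0.75 [347.7, 24.0] [[0.535 0.279 0.04 ]]
blade_tip 0.85 [349.1, 374.1] [[ 0.452 -0.096  0.04 ]]
cap_hinge 0.78 [349.9, 22.4] [[0.538 0.28  0.04 ]]
```

View pics/w1.png

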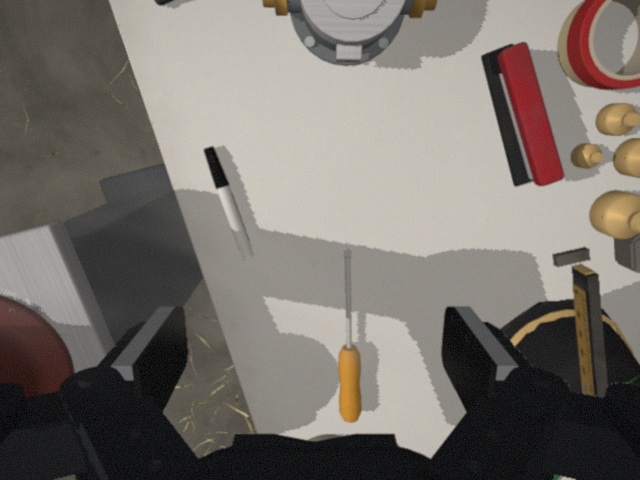

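Wrist view: the cap's lug faces the robot side at (348,52). The screwdriver runs from its tip at (347,250) to its handle end at (350,421), pointing at the lug.

```bash
python3 - <<'E'
from h import *
C=cam("wrist");im=cv2.imread("pics/w1.png")[:,:,::-1]
r=trace("wrist","screwdriver")[0];ys,xs=np.nonzero(r["region"]);print(xs.min(),xs.max(),ys.min(),ys.max())
P=toz(C,np.c_[xs,ys],0.014)[:,:2];c=P.mean(0);w=np.linalg.svd(P-c,full_matrices=False)[2][0];w*=np.sign(w[1]);t=(P-c)@w
print("dir",np.degrees(np.arctan2(w[1],w[0])),"tip",c+w*t.max(),"end",c+w*t.min(),"len",np.ptp(t))
print(toz(C,[[347.5,250],[348,346],[350,421]],0.014).round(4))
print("lug",toz(C,[[336,59],[361,59.5],[348,59.3],[348,46]],0.0555).round(4))
print("unions", toz(C,[[264,5],[437,3]],0.026).round(4))
s=state();y=R.from_quat(np.roll(s["tool_rot"],-1)).as_matrix()[:,1];print("tool y",np.degrees(np.arctan2(y[1],y[0])))
E
```

```text
339 361 249 422
dir 78.76026613302784 tip [0.48387034 0.05340758] end [ 0.43730763 -0.18089839] len 0.23888777643134032
[[ 0.4839  0.0521  0.014 ]
 [ 0.4579 -0.0706  0.014 ]
 [ 0.4371 -0.1791  0.014 ]]
lug [[0.5132 0.253  0.0555]
 [0.536  0.247  0.0555]
 [0.5242 0.2501 0.0555]
 [0.5266 0.2614 0.0555]]
unions [[0.4577 0.3199 0.026 ]
 [0.6219 0.2823 0.026 ]]
tool y -13.497167824269884
```

>>> {"fn": "play_rows", "kwargs": {"linear": [[-0.0025, -0.046, -0.05], [-0.0025, -0.046, -0.05], [-0.0025, -0.046, -0.05], [-0.0025, -0.046, -0.05], [-0.0022, -0.0446, -0.05], [0, 0, -0.04], [0, 0, -0.04], [0, 0, -0.018]], "turn": [2.3, 0, 0, 0, 0, 0, 0, 0], "hand": 0.07}}

```text
time: 3.2
tool_pos: [0.4534, -0.0684, 0.0198]
tool_rot: [-0.002, 0.773, 0.635, -0.001]
contact_force: [0.9, 1.0, -0.2]
gripper_width: 0.817
grasp_force: 0.0
```

>>> {"fn": "play_rows", "kwargs": {"linear": [[0, 0, 0], [0, 0, 0], [0, 0, 0], [0, 0, 0], [0, 0, 0], [0, 0, 0]], "turn": [0, 0, 0, 0, 0, 0], "hand": 0.01}}

```text
time: 3.95
tool_pos: [0.4559, -0.0702, 0.0233]
tool_rot: [0.0, 0.774, 0.634, 0.0]
contact_force: [0.0, 0.7, 0.9]
gripper_width: 0.118
grasp_force: 0.9
```

>>> {"fn": "play_rows", "kwargs": {"linear": [[0, 0, 0.02], [0, 0, 0.02], [0, 0, 0.02], [0, 0, 0.02], [0, 0, 0]], "turn": [0, 0, 0, 0, 0], "hand": 0.07}}

```text
time: 4.58
tool_pos: [0.4567, -0.0708, 0.1045]
tool_rot: [0.002, 0.774, 0.634, 0.001]
contact_force: [0.1, -0.4, -0.8]
gripper_width: 0.818
grasp_force: 0.0
```

```bash
python3 - <<'E'
from h import *
s=state();im=grab_frame("wrist");save("w2",im);C=cam("wrist",s);print(s["tool_pos"])
r=trace("wrist","screwdriver")[0];ys,xs=np.nonzero(r["region"]);print(r["p"],xs.min(),xs.max(),ys.min(),ys.max())
P=toz(C,np.c_[xs,ys],0.014)[:,:2];c=P.mean(0);w=np.linalg.svd(P-c,full_matrices=False)[2][0];w*=np.sign(w[1]);t=(P-c)@w
print("dir",np.degrees(np.arctan2(w[1],w[0])),"tip",c+w*t.max(),"end",c+w*t.min(),"len",np.ptp(t))
y=R.from_quat(np.roll(s["tool_rot"],-1)).as_matrix()[:,1];print("tool y",np.degrees(np.arctan2(y[1],y[0])))
E
```

```text
[ 0.45668466 -0.07075487  0.10446439]
0.69 295 343 0 417
dir 78.692461733517 tip [0.48302798 0.04870917] end [ 0.43629288 -0.1850171 ] len 0.23835297183502963
tool y -11.356723203381444
```

View pics/w2.png

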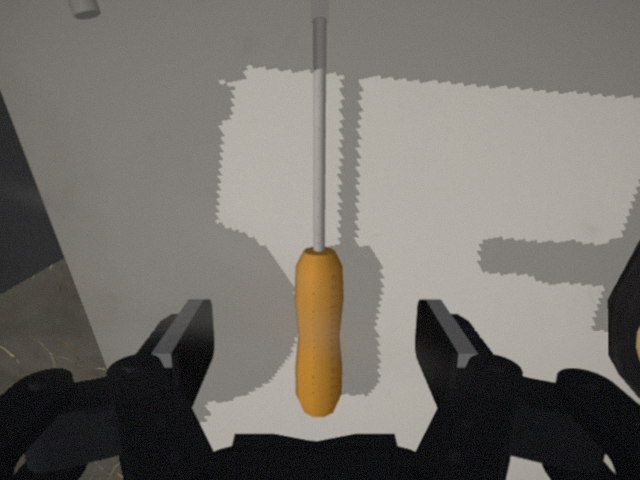

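>>> {"fn": "play_rows", "kwargs": {"linear": [[-0.002, -0.016, 0], [-0.002, -0.016, 0], [0, 0, -0.02], [0, 0, -0.025], [0, 0, -0.025], [0, 0, -0.02], [0, 0, -0.011], [0, 0, 0]], "turn": [0, 0, 0, 0, 0, 0, 0, 0]}}

```text
time: 5.68
tool_pos: [0.4507, -0.1025, 0.001]
tool_rot: [-0.001, 0.774, 0.633, -0.001]
contact_force: [-0.0, 0.2, 0.5]
gripper_width: 0.819
grasp_force: 0.0
```

>>> {"fn": "play_rows", "kwargs": {"linear": [[0, 0, 0], [0, 0, 0], [0, 0, 0], [0, 0, 0], [0, 0, 0], [0, 0, 0]], "turn": [0, 0, 0, 0, 0, 0], "hand": 0.01}}

```text
time: 6.42
tool_pos: [0.4523, -0.1025, 0.003]
tool_rot: [0.001, 0.773, 0.634, 0.0]
contact_force: [-2.0, 0.6, 6.0]
gripper_width: 0.305
grasp_force: 58.8
```

>>> {"fn": "play_rows", "kwargs": {"linear": [[0, 0, 0.03], [-0.002, 0.045, 0.045], [-0.002, 0.045, 0.045], [-0.002, 0.045, 0.045], [-0.002, 0.045, 0.045], [-0.002, 0.045, 0.045], [-0.002, 0.045, 0.045], [0, 0.03, 0.03]], "turn": [0, 0, 0, 0, 0, 0, 0, 0]}}

```text
time: 7.42
tool_pos: [0.4395, 0.1947, 0.3292]
tool_rot: [0.001, 0.773, 0.634, 0.001]
contact_force: [0.7, -0.6, -1.6]
gripper_width: 0.302
grasp_force: 59.6
```

```bash
python3 - <<'E'
from h import *
s=state();im=grab_frame("wrist");save("w3",im);C=cam("wrist",s);print(s["tool_pos"],s["joint_vel"].round(2))
for t in ("valve","cap","cap_lug","screwdriver"):
  for r in trace("wrist",t)[:1]:
    ys,xs=np.nonzero(r["region"]);print(t,r["p"],r["location"],xs.min(),xs.max(),ys.min(),ys.max())
E
```

```text
[0.43950685 0.19472731 0.32922548] [ 0.48  0.2  -0.51 -0.01  0.34  0.49]
valve 0.94 [401.8, 53.3] 323 488 0 116
cap 0.93 [404.0, 47.5] 350 465 0 116
cap_lug 0.96 [404.2, 45.3] 350 465 0 116
screwdriver 0.72 [314.8, 305.2] 273 356 0 440
```

View pics/w3.png

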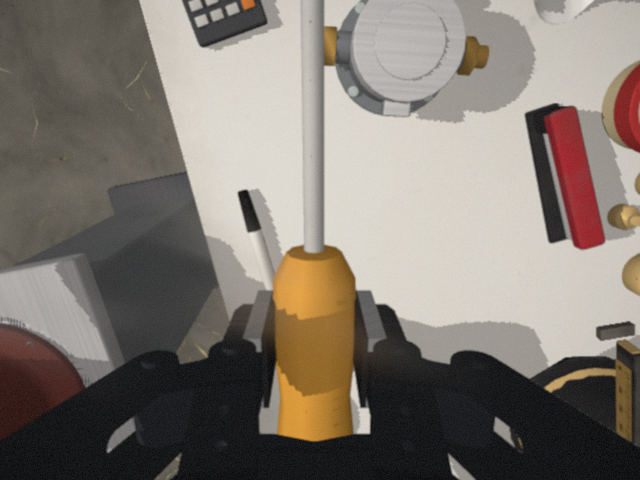

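>>> {"fn": "play_rows", "kwargs": {"linear": [[-0.01, 0.02, 0], [-0.01, 0.02, 0], [-0.01, 0.02, 0], [0, 0, 0]], "turn": [0, 0, 0, 0]}}

```text
time: 8.18
tool_pos: [0.4089, 0.2522, 0.3246]
tool_rot: [-0.0, 0.773, 0.634, -0.002]
contact_force: [-0.0, -0.3, -0.5]
gripper_width: 0.307
grasp_force: 59.6
```

```bash
cat > fit.py <<'E'
from h import *
from scipy.optimize import minimize
def hull(C,P,m):
    h=cv2.convexHull(proj(C,P).astype(np.float32)).reshape(-1,2);cv2.fillPoly(m,[np.round(h*16).astype(np.int32)],1,shift=4)
th=np.linspace(0,2*np.pi,60)
def cyl(r,a,b): return np.array([[r*np.cos(t),r*np.sin(t),z] for t in th for z in(a,b)])
def box(x0,x1,y0,y1,z0,z1): return np.array([[x,y,z] for x in(x0,x1) for y in(y0,y1) for z in(z0,z1)])
capP=[cyl(.048,.047,.078),box(-.06,-.04,-.012,.012,.0495,.0555)]
def model(C,p,parts):
    m=np.zeros((480,640),np.uint8);c,s=np.cos(p[2]),np.sin(p[2])
    for P in parts: hull(C,P@np.array([[c,-s,0],[s,c,0],[0,0,1]]).T+[p[0],p[1],0],m)
    return m.astype(bool)
E
python3 - <<'E'
from fit import *
s=state();im=grab_frame("wrist");save("w4",im);C=cam("wrist",s);print(s["tool_pos"],s["joint_vel"].round(2))
mk={}
for t in ("valve","cap","cap_lug","screwdriver"):
  for r in trace("wrist",t)[:1]:
    ys,xs=np.nonzero(r["region"]);print(t,r["p"],r["location"],xs.min(),xs.max(),ys.min(),ys.max());mk[t]=r["region"]
occ=cv2.dilate(mk["screwdriver"].astype(np.uint8),np.ones((5,5)))>0
m=mk["cap"]
f=lambda p:((model(C,p,capP)^m)&~occ).sum()
best=min((minimize(f,[.54+dx,.30+dy,1.32+a],method="Nelder-Mead",options=dict(initial_simplex=np.array([[.54,.30,1.32]]*4)+np.array([[0,0,a],[.01,0,a],[0,.01,a],[0,0,a+.1]]))) for dx in(0,) for dy in(0,) for a in(-.08,0,.08)),key=lambda r:r.fun)
print(best.x,np.degrees(best.x[2]),best.fun,m.sum())
o=im.copy();e=cv2.morphologyEx(model(C,best.x,capP).astype(np.uint8),cv2.MORPH_GRADIENT,np.ones((2,2)))>0;o[e]=[255,0,0]
cr=cv2.resize(o[0:240,200:520],(800,600),interpolation=cv2.INTER_NEAREST);save("w4o",cr)
E
```

```text
[0.40889196 0.25224128 0.32462303] [-0.02 -0.   -0.01 -0.01  0.   -0.01]
valve 0.76 [442.1, 102.1] 353 529 33 169
cap 0.86 [451.0, 99.8] 395 511 34 169
cap_lug 0.64 [446.0, 101.6] 353 529 34 169
screwdriver 0.69 [314.4, 305.5] 273 356 0 440
[0.54263254 0.3063821  1.33007812] 76.20786294460896 684.0 11123
```

View pics/w4o.png

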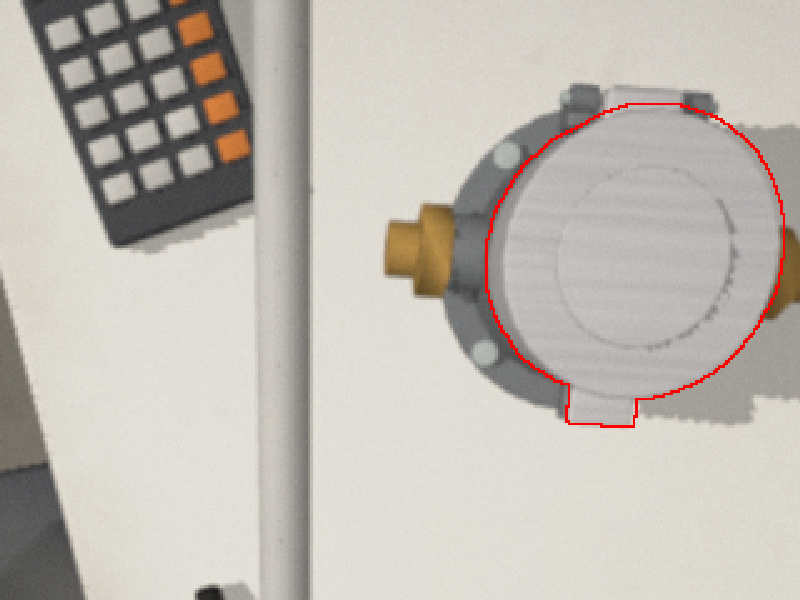

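The overlay fits the cap and lug closely: valve at (0.5426, 0.3064), yaw 76.2°. I'll go to a pose with the tip about 30 mm in front of the slot.

>>> {"fn": "play_rows", "kwargs": {"linear": [[0.015, -0.036, 0], [0.015, -0.036, -0.02], [0.015, -0.036, -0.03], [0.015, -0.036, -0.03], [0.016, -0.037, -0.03], [0, 0, -0.04], [0, 0, -0.04], [0, 0, -0.03]], "turn": [-2.5, 0, 0, 0, 0, 0, 0, 0]}}

```text
time: 9.43
tool_pos: [0.485, 0.0708, 0.1048]
tool_rot: [-0.001, 0.788, 0.616, -0.001]
contact_force: [0.0, -0.1, -1.1]
gripper_width: 0.307
grasp_force: 59.6
```

>>> {"fn": "play_rows", "kwargs": {"linear": [[0, 0, -0.03], [0, 0, -0.02], [0, 0, -0.01], [0, 0, 0]], "turn": [0, 0, 0, 0]}}

```text
time: 9.93
tool_pos: [0.4854, 0.0714, 0.0465]
tool_rot: [-0.0, 0.787, 0.616, -0.0]
contact_force: [-0.0, -0.9, -1.5]
gripper_width: 0.304
grasp_force: 59.6
```

```bash
python3 - <<'E'
from h import *
s=state();print(s["tool_pos"],s["joint_vel"].round(2))
Rt=R.from_quat(np.roll(s["tool_rot"],-1)).as_matrix();print(np.degrees(np.arctan2(Rt[1,1],Rt[0,1])))
im=grab_frame("wrist");C=cam("wrist",s);save("w5",im)
sc=grab_frame("scene");save("s5",sc);S=cam("scene")
r=trace("wrist","screwdriver")[0]["region"]
for row in (20,60,100,140,180,220):
    xs=np.nonzero(r[row])[0]
    if len(xs):print(row,xs.min(),xs.max(),toz(C,[[xs.mean(),row]],s["tool_pos"][2]+.011).round(4))
r=trace("scene","screwdriver")
if r:
    ys,xs=np.nonzero(r[0]["region"]);i=ys.argmin();print("scene tip",xs[i],ys[i],r[0]["p"])
tp=s["tool_pos"];d=np.array([.2385,.9711,0])
print("pred",proj(S,[tp+[0,0,.011]+d*.152, tp+[0,0,.011]+d*.05,[.5283,.2481,.0465]]))
cr=cv2.resize(sc[180:330,250:450],(800,600),interpolation=cv2.INTER_CUBIC);save("s5c",cr)
E
```

```text
[0.48541643 0.07144034 0.04645625] [ 0.   -0.02 -0.02  0.    0.    0.  ]
-13.884316218391813
20 301 323 [[0.5067 0.1632 0.0575]]
60 303 323 [[0.5045 0.1532 0.0575]]
100 302 323 [[0.5018 0.1428 0.0575]]
140 303 323 [[0.4992 0.1318 0.0575]]
180 303 323 [[0.4964 0.1203 0.0575]]
220 304 323 [[0.4935 0.1081 0.0575]]
scene tip 330 271 0.64
pred [[316.49523619 242.94696635]
 [328.24053338 268.60596617]
 [313.27836403 240.84390778]]
```

View pics/s5c.png

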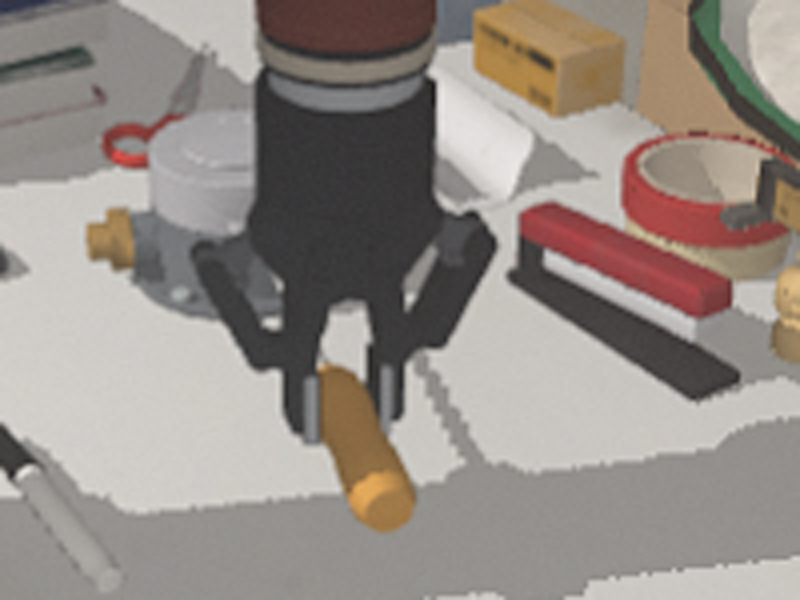

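View pics/w5.png

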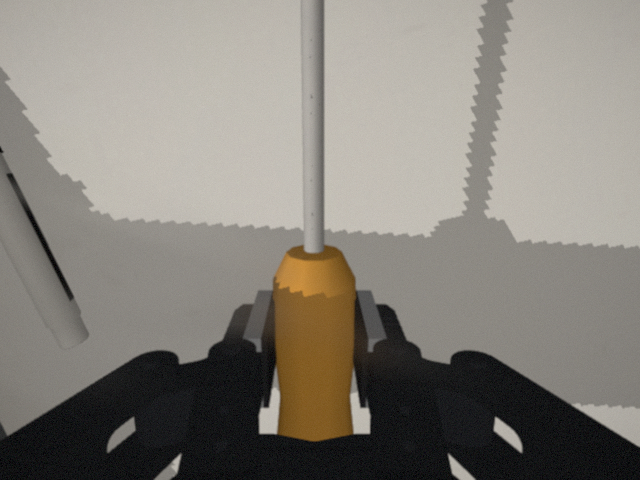

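The scene crop shows the gripper holding the handle with the stapler well clear, though the tip is hidden. In the wrist view the shaft runs straight along column 313, aligned with the valve axis. Next I lower to slot height and approach.

>>> {"fn": "play_rows", "kwargs": {"linear": [[0.001, 0, -0.006], [0, 0, -0.005], [0.0019, 0.0078, 0], [0.0019, 0.0078, 0], [0.0019, 0.0078, 0], [0.0007, 0.0029, 0], [0, 0, 0]], "turn": [0, 0, 0, 0, 0, 0, 0]}}

```text
time: 11.0
tool_pos: [0.4932, 0.0984, 0.0359]
tool_rot: [0.0, 0.787, 0.617, -0.0]
contact_force: [0.3, -0.1, -1.0]
gripper_width: 0.31
grasp_force: 59.6
```

>>> {"fn": "play_rows", "kwargs": {"linear": [[0.0007, 0.0029, 0], [0.0007, 0.0029, 0], [0, 0, 0]], "turn": [0, 0, 0]}}

```text
time: 11.38
tool_pos: [0.4945, 0.1039, 0.0358]
tool_rot: [0.0, 0.787, 0.617, -0.0]
contact_force: [0.9, -0.6, -0.5]
gripper_width: 0.306
grasp_force: 59.6
```

>>> {"fn": "play_rows", "kwargs": {"linear": [[0.0007, 0.0029, 0], [0, 0, 0]], "turn": [0, 0]}}

```text
time: 11.62
tool_pos: [0.4951, 0.1067, 0.0358]
tool_rot: [0.0, 0.787, 0.617, -0.0]
contact_force: [-0.9, -1.8, -1.0]
gripper_width: 0.304
grasp_force: 59.6
```

>>> {"fn": "play_rows", "kwargs": {"linear": [[0.0007, 0.0029, 0], [0, 0, 0]], "turn": [0, 0]}}

```text
time: 11.88
tool_pos: [0.495, 0.1074, 0.0352]
tool_rot: [0.001, 0.787, 0.617, -0.003]
contact_force: [-2.2, -10.1, -1.5]
gripper_width: 0.305
grasp_force: 59.5
```

```bash
python3 - <<'E'
from h import *
im=grab_frame("top");save("t6",im);T=cam("top");s=state();tp=s["tool_pos"];d=np.array([.2385,.9711,0])
print(s["contact_force"],proj(T,[tp+[0,0,.011]+d*.152,[.5283,.2481,.0465]]))
r=trace("top","screwdriver")
for q in r[:2]:
    ys,xs=np.nonzero(q["region"]);print(q["p"],xs.min(),ys[xs==xs.min()],xs.max())
cr=cv2.resize(im[200:320,240:400],(800,600),interpolation=cv2.INTER_CUBIC);save("t6c",cr)
E
```

```text
[-2.01914406 -9.4894467  -1.75993122] [[301.49185736 243.61107709]
 [304.5314499  244.83662426]]
0.67 305 [245 246] 398
```

View pics/t6c.png

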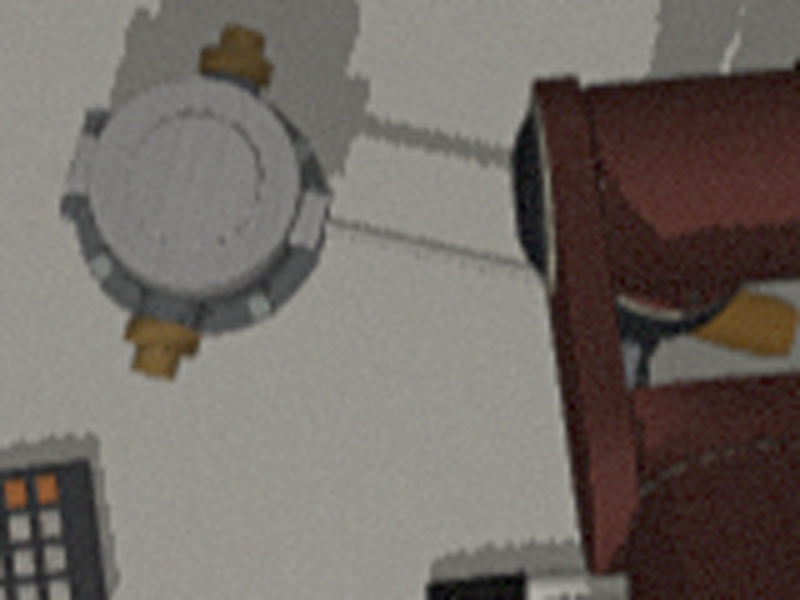

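The top view shows the shaft meeting the lug at crop (325,220), but this can't tell me whether the blade is in the slot or butting against a lug. I'll back off slightly and feel up and down.

>>> {"fn": "play_rows", "kwargs": {"linear": [[-0.0007, -0.0025, 0], [0, 0, -0.0015], [0, 0, -0.0015], [0, 0, 0]], "turn": [0, 0, 0, 0]}}

```text
time: 12.48
tool_pos: [0.4952, 0.1069, 0.0328]
tool_rot: [0.0, 0.787, 0.617, -0.0]
contact_force: [-1.5, -4.6, 0.9]
gripper_width: 0.302
grasp_force: 59.7
```

>>> {"fn": "play_rows", "kwargs": {"linear": [[0, 0, 0.0015], [0, 0, 0.0015], [0, 0, 0.002], [0, 0, 0.002], [0, 0, 0]], "turn": [0, 0, 0, 0, 0]}}

```text
time: 13.1
tool_pos: [0.495, 0.107, 0.0397]
tool_rot: [0.0, 0.787, 0.617, -0.0]
contact_force: [-0.9, -4.8, -2.2]
gripper_width: 0.304
grasp_force: 59.5
```

>>> {"fn": "play_rows", "kwargs": {"linear": [[-0.0006, -0.0022, 0], [0, 0, 0.003], [0, 0, 0.003], [0, 0, 0.003], [0, 0, 0]], "turn": [0, 0, 0, 0, 0]}}

```text
time: 13.72
tool_pos: [0.4948, 0.1052, 0.0493]
tool_rot: [0.0, 0.787, 0.617, 0.0]
contact_force: [0.6, 1.5, -2.2]
gripper_width: 0.301
grasp_force: 59.5
```

```bash
python3 - <<'E'
from fit import *
s=state();print(s["contact_force"],s["ft_torque"],s["tool_pos"])
im=grab_frame("top");save("t7",im);a=cv2.imread("pics/t6.png")[:,:,::-1]
d=np.abs(im.astype(int)-a).sum(2);d[:, 310:]=0;print((d[200:290,240:310]>60).sum())
sc=grab_frame("scene");b=cv2.imread("pics/s5.png")[:,:,::-1];save("s7",sc)
d=np.abs(sc.astype(int)-b).sum(2)
print((d[205:240,285:315]>60).sum())
T=cam("top")
for t,g in(("top",T),("scene",cam("scene"))):
    for r in trace(t,"cap")[:1]:
        m=r["region"]
        print(t,r["p"],m.sum(),r["location"])
A=cv2.resize(np.vstack([a[215:265,250:320],im[215:265,250:320]]),(420,600),interpolation=cv2.INTER_CUBIC);B=cv2.resize(np.vstack([b[200:240,280:320],sc[200:240,280:320]]),(300,600),interpolation=cv2.INTER_CUBIC)
save("cmp",np.hstack([A,B]))
E
```

```text
[ 0.55048493  1.46570452 -2.18852381] [-0.10287725  0.05398284  0.0120409 ] [0.49483519 0.10517175 0.04930429]
121
376
top 0.66 1563 [273.4, 239.6]
scene 0.96 459 [297.8, 217.9]
```

View pics/cmp.png

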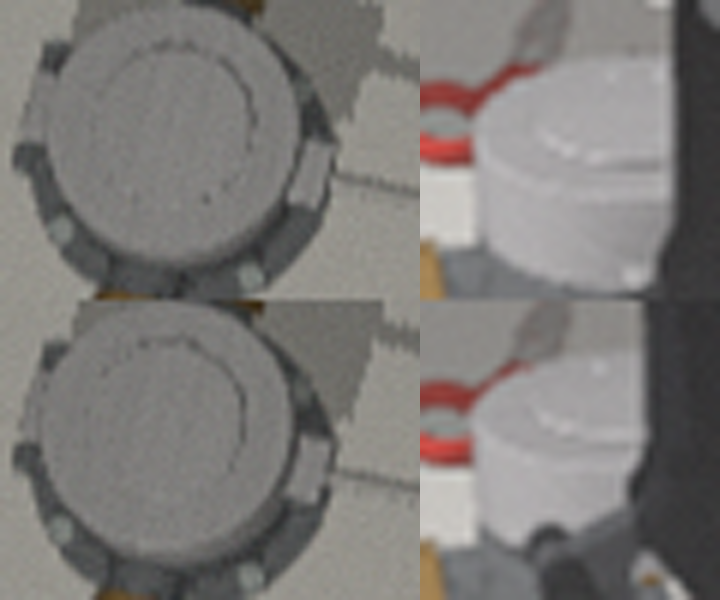

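The comparison shows the cap tilting: the lug has moved and there is a gap under the rim, so the blade is in the slot. I'll follow the lug's arc.

>>> {"fn": "play_rows", "kwargs": {"linear": [[0.0006, 0.0026, 0.0098], [0.0006, 0.0026, 0.0098], [0.001, 0.0043, 0.0096], [0.001, 0.0043, 0.0096], [0.0015, 0.006, 0.0086], [0.0015, 0.006, 0.0086], [0, 0, 0]], "turn": [0, 0, 0, 0, 0, 0, 0]}}

```text
time: 14.8
tool_pos: [0.5017, 0.1317, 0.1061]
tool_rot: [0.0, 0.787, 0.617, 0.001]
contact_force: [-0.5, -0.4, -1.9]
gripper_width: 0.313
grasp_force: 59.6
```

```bash
cat > capfit.py <<'E'
from fit import *
V=(.5426,.3064,1.330)
def capang(n,skip,grid=np.linspace(0,2.1,43)):
    C=cam(n);im=grab_frame(n);r=trace(n,"cap")
    if not r: return None
    m=r[0]["region"];occ=np.zeros_like(m)
    for k in skip:
        q=trace(n,k)
        if q: occ|=q[0]["region"]
    res=[]
    H=np.array([.054,0,.047])
    for a in grid:
        Ry=np.array([[np.cos(a),0,np.sin(a)],[0,1,0],[-np.sin(a),0,np.cos(a)]])
        mm=model(C,V,[(P-H)@Ry.T+H for P in capP]);res.append((m&mm).sum()/max(1,(m|mm).sum()))
    i=int(np.argmax(res));return r[0]["p"],grid[i],round(res[i],3),m.sum(),np.round(res[::6],2)
E
python3 - <<'E'
from capfit import *
print(state()["contact_force"]);print(capang("top",[]));print(capang("scene",[]))
E
```

```text
[-0.54870796 -0.37862727 -1.92831114]
(0.71, np.float64(0.75), np.float64(0.932), np.int64(1428), array([0.48, 0.62, 0.84, 0.75, 0.39, 0.12, 0.07, 0.05]))
(0.77, np.float64(0.5), np.float64(0.315), np.int64(291), array([0.11, 0.2 , 0.3 , 0.22, 0.16, 0.14, 0.13, 0.16]))
```

>>> {"fn": "play_rows", "kwargs": {"linear": [[0.0019, 0.0076, 0.0072], [0.0019, 0.0076, 0.0072], [0.0021, 0.0087, 0.0055], [0.0021, 0.0087, 0.0055], [0.0024, 0.0097, 0.0036], [0.0024, 0.0097, 0.0036], [0, 0, 0]], "turn": [0, 0, 0, 0, 0, 0, 0]}}

```text
time: 15.88
tool_pos: [0.514, 0.1838, 0.1379]
tool_rot: [-0.0, 0.787, 0.617, 0.001]
contact_force: [0.9, -0.4, -2.4]
gripper_width: 0.303
grasp_force: 59.6
```

```bash
python3 - <<'E'
from capfit import *
print(state()["contact_force"]);print(capang("top",[]))
E
```

```text
[ 0.86415783 -0.4214968  -2.39327561]
(0.9, np.float64(1.35), np.float64(0.908), np.int64(722), array([0.03, 0.09, 0.18, 0.34, 0.66, 0.59, 0.32, 0.21]))
```

>>> {"fn": "play_rows", "kwargs": {"linear": [[0.0025, 0.0102, 0.0015], [0.0025, 0.0102, 0.001], [0.0025, 0.0103, -0.0005], [0.0025, 0.0103, -0.001], [0.0024, 0.0099, -0.0026], [0.0024, 0.0099, -0.0026], [0, 0, 0]], "turn": [0, 0, 0, 0, 0, 0, 0]}}

```text
time: 16.85
tool_pos: [0.5282, 0.2444, 0.1328]
tool_rot: [-0.0, 0.787, 0.617, -0.0]
contact_force: [0.0, 0.9, -1.0]
gripper_width: 0.307
grasp_force: 59.6
```

```bash
python3 - <<'E'
from capfit import *
print(state()["contact_force"]);print(capang("top",[]))
E
```

```text
[ 0.00553704  0.8642637  -0.99328484]
(0.6, np.float64(1.9500000000000002), np.float64(0.879), np.int64(1217), array([0.  , 0.01, 0.04, 0.1 , 0.18, 0.39, 0.76, 0.77]))
```

>>> {"fn": "play_rows", "kwargs": {"linear": [[-0.007, -0.03, 0], [-0.01, -0.043, 0], [-0.01, -0.043, 0], [-0.01, -0.043, 0], [-0.01, -0.043, -0.01], [-0.01, -0.043, -0.02], [-0.01, -0.043, -0.02], [-0.009, -0.043, -0.02]], "turn": [0, 0, 0, 0, 0, 0, 0, 0]}}

```text
time: 17.95
tool_pos: [0.452, -0.089, 0.0632]
tool_rot: [0.001, 0.787, 0.617, 0.0]
contact_force: [1.6, -0.7, -1.8]
gripper_width: 0.303
grasp_force: 59.6
```

>>> {"fn": "play_rows", "kwargs": {"linear": [[0, 0, -0.02], [0, 0, -0.02], [0, 0, -0.01], [0, 0, -0.005], [0, 0, 0]], "turn": [0, 0, 0, 0, 0]}}

```text
time: 18.58
tool_pos: [0.4526, -0.0874, 0.0085]
tool_rot: [0.0, 0.787, 0.617, 0.0]
contact_force: [0.4, 0.4, -0.7]
gripper_width: 0.306
grasp_force: 59.6
```

>>> {"fn": "play_rows", "kwargs": {"linear": [[0, 0, -0.002], [0, 0, -0.002], [0, 0, 0], [0, 0, 0]], "turn": [0, 0, 0, 0]}}

```text
time: 19.08
tool_pos: [0.4525, -0.0874, 0.0043]
tool_rot: [0.0, 0.787, 0.617, 0.0]
contact_force: [-0.6, -0.1, -0.9]
gripper_width: 0.306
grasp_force: 59.6
```

>>> {"fn": "play_rows", "kwargs": {"linear": [[0, 0, 0], [0, 0, 0], [0, 0, 0], [0, 0, 0], [0, 0, 0.02], [0, 0, 0.03], [0, 0, 0.03], [0, 0, 0.03]], "turn": [0, 0, 0, 0, 0, 0, 0, 0], "hand": 0.06}}

```text
time: 20.08
tool_pos: [0.4523, -0.0874, 0.1152]
tool_rot: [-0.0, 0.787, 0.617, -0.0]
contact_force: [-0.4, -0.3, -0.1]
gripper_width: 0.705
grasp_force: 0.0
```

>>> {"fn": "play_rows", "kwargs": {"linear": [[0.0, 0.02, 0.04], [0.012, 0.043, 0.04], [0.012, 0.043, 0.04], [0.012, 0.043, 0.03], [0.012, 0.043, 0.015], [0.012, 0.043, 0], [0.012, 0.043, 0], [0.011, 0.043, 0]], "turn": [0, 0, 0, 0, 0, 0, 0, 0]}}

```text
time: 21.08
tool_pos: [0.5356, 0.2351, 0.2792]
tool_rot: [0.0, 0.787, 0.617, -0.0]
contact_force: [0.9, 0.5, 0.6]
gripper_width: 0.7
grasp_force: 0.0
```

>>> {"fn": "play_rows", "kwargs": {"linear": [[0, 0.035, 0], [0, 0, 0], [0, 0, 0]], "turn": [0, 0, 0]}}

```text
time: 21.45
tool_pos: [0.5353, 0.2681, 0.279]
tool_rot: [0.0, 0.787, 0.617, -0.0]
contact_force: [-0.8, -1.3, 0.7]
gripper_width: 0.701
grasp_force: 0.0
```

```bash
python3 - <<'E'
from fit import *
s=state();im=grab_frame("wrist");save("w8",im);C=cam("wrist",s);print(s["tool_pos"],s["joint_vel"].round(2))
for t,z in (("ball_seat",.05),("fin_top",.067),("ball_center",.0244),("valve",.046)):
  for r in trace("wrist",t)[:2]:
    ys,xs=np.nonzero(r["region"]);print(t,round(r["p"],2),r["location"],xs.min(),xs.max(),ys.min(),ys.max(),toz(C,[r["location"]],z).round(4))
g=grab_frame("top")
r=trace("top","screwdriver");print([ (q["p"],q["location"]) for q in r[:1]])
print(proj(C,[[.5426,.3064,.067],[.5426,.3064,.0244]]))
p=proj(C,[.5426,.3064,.05])[0].astype(int);x0=max(0,p[0]-133);y0=max(0,p[1]-100);print(x0,y0)
save("w8c",cv2.resize(im[y0:y0+200,x0:x0+266],(798,600),interpolation=cv2.INTER_CUBIC))
E
```

```text
[0.53530662 0.26812113 0.2790304 ] [-0.02 -0.01  0.    0.   -0.    0.  ]
fin_top 0.97 [312.5, 151.4] 279 348 116 185 [[0.5431 0.3077 0.067 ]]
ball_center 0.65 [319.5, 152.6] 302 325 142 160 [[0.548  0.3018 0.0244]]
valve 0.97 [316.1, 94.5] 219 408 0 220 [[0.5566 0.3502 0.046 ]]
[(0.95, [459.0, 282.3])]
[[312.30000099 153.15419259]
 [312.46183842 149.03848863]]
179 51
```

View pics/w8c.png

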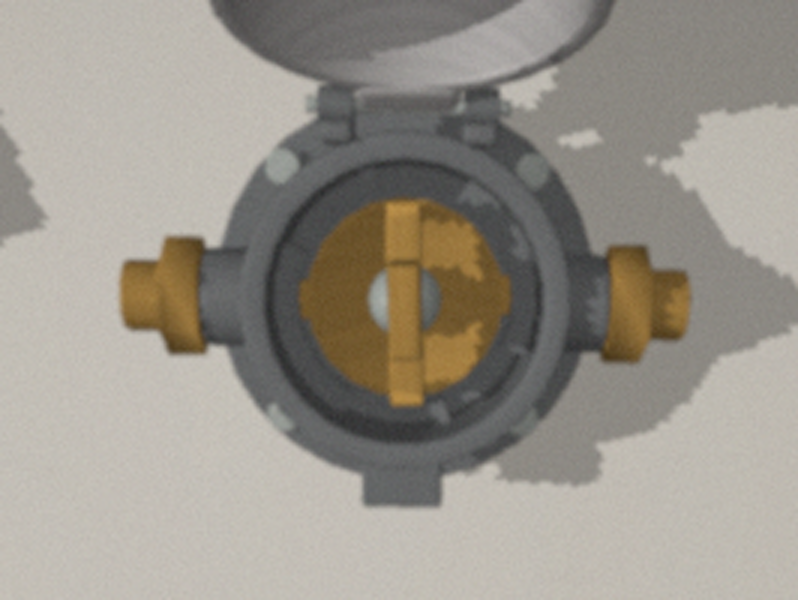

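The cap is folded back and the seat is visible, with its fin at crop (404,311) and almost parallel to the tool; the ball is centred under the strap. I'll line up, narrow the fingers and go down.

>>> {"fn": "play_rows", "kwargs": {"linear": [[0.004, 0.019, -0.01], [0.0039, 0.0187, -0.03], [0, 0, -0.035], [0, 0, -0.035], [0, 0, -0.035], [0, 0, -0.025], [0, 0, -0.01], [0, 0, 0]], "turn": [1, 0, 0, 0, 0, 0, 0, 0], "hand": 0.036}}

```text
time: 22.8
tool_pos: [0.5429, 0.3066, 0.0984]
tool_rot: [-0.0, 0.782, 0.624, -0.001]
contact_force: [-0.2, -0.9, 0.3]
gripper_width: 0.422
grasp_force: 0.0
```

```bash
python3 - <<'E'
from fit import *
s=state();im=grab_frame("wrist");save("w9",im);C=cam("wrist",s);print(s["tool_pos"],s["contact_force"])
Rt=R.from_quat(np.roll(s["tool_rot"],-1)).as_matrix();print(np.degrees(np.arctan2(Rt[1,1],Rt[0,1])))
for r in trace("wrist","fin_top")[:1]:
    ys,xs=np.nonzero(r["region"]);print(round(r["p"],2),r["location"],xs.min(),xs.max(),ys.min(),ys.max(),toz(C,[r["location"]],.067))
    for row in range(ys.min(),ys.max(),12):
        x=xs[ys==row];print(row,x.min(),x.max(),toz(C,[[x.mean(),row]],.067)[0].round(4))
E
```

```text
[0.54287926 0.30660473 0.0984119 ] [-0.21498185 -0.900487    0.32849333]
-12.82143148077743
0.81 [316.1, 250.9] 257 376 194 321 [[0.54604114 0.32005141 0.067     ]]
194 317 317 [0.5517 0.3437 0.067 ]
206 283 352 [0.5508 0.3388 0.067 ]
218 273 361 [0.5495 0.3339 0.067 ]
230 267 368 [0.5486 0.3288 0.067 ]
242 258 376 [0.5472 0.3238 0.067 ]
254 257 376 [0.546  0.3187 0.067 ]
266 265 369 [0.545  0.3134 0.067 ]
278 271 364 [0.5439 0.308  0.067 ]
290 281 352 [0.5423 0.3027 0.067 ]
302 308 328 [0.5417 0.297  0.067 ]
314 309 326 [0.5402 0.2914 0.067 ]
```

>>> {"fn": "play_rows", "kwargs": {"linear": [[0.0005, -0.0005, -0.015], [0, 0, -0.015], [0, 0, -0.012], [0, 0, -0.01], [0, 0, -0.007], [0, 0, 0], [0, 0, 0]], "turn": [0, 0, 0, 0, 0, 0, 0]}}

```text
time: 23.78
tool_pos: [0.5442, 0.3059, 0.0407]
tool_rot: [0.0, 0.782, 0.624, 0.0]
contact_force: [-0.3, 1.5, 0.1]
gripper_width: 0.421
grasp_force: 0.0
```

>>> {"fn": "play_rows", "kwargs": {"linear": [[0, 0, 0], [0, 0, 0], [0, 0, 0], [0, 0, 0], [0, 0, 0], [0, 0, 0]], "turn": [0, 0, 0, 0, 0, 0], "hand": 0.002}}

```text
time: 24.52
tool_pos: [0.5442, 0.306, 0.041]
tool_rot: [0.0, 0.782, 0.624, 0.0]
contact_force: [-1.0, 0.1, 5.7]
gripper_width: 0.094
grasp_force: 62.5
```

>>> {"fn": "play_rows", "kwargs": {"linear": [[0, 0, 0.0003], [0, 0, 0], [0, 0, 0], [0, 0, 0], [0, 0, 0], [0, 0, 0], [0, 0, 0], [0, 0, 0]], "turn": [1, 2, 3, 4, 4, 4, 4, 4]}}

```text
time: 25.52
tool_pos: [0.5441, 0.3059, 0.041]
tool_rot: [0.0, 0.62, 0.784, 0.0]
contact_force: [-0.1, -0.1, 5.7]
gripper_width: 0.091
grasp_force: 62.4
```

>>> {"fn": "play_rows", "kwargs": {"linear": [[0, 0, 0], [0, 0, 0], [0, 0, 0], [0, 0, 0], [0, 0, 0], [0, 0, 0], [0, 0, 0], [0, 0, 0]], "turn": [4, 4, 4, 4, 4, 4, 4, 4]}}

```text
time: 26.52
tool_pos: [0.544, 0.3058, 0.041]
tool_rot: [0.0, 0.38, 0.925, 0.0]
contact_force: [-0.9, -0.3, 5.4]
gripper_width: 0.091
grasp_force: 62.5
```

>>> {"fn": "play_rows", "kwargs": {"linear": [[0, 0, 0], [0, 0, 0], [0, 0, 0], [0, 0, 0], [0, 0, 0], [0, 0, 0], [0, 0, 0], [0, 0, 0]], "turn": [4, 4, 4, 4, 4, 4, 3, 2]}}

```text
time: 27.52
tool_pos: [0.5439, 0.3055, 0.041]
tool_rot: [0.0, 0.137, 0.991, -0.0]
contact_force: [-1.1, -1.8, 7.2]
gripper_width: 0.091
grasp_force: 62.7
```

```bash
python3 - <<'E'
from fit import *
s=state();print(s["contact_force"],s["ft_torque"],s["tool_pos"],s["joint_pos"].round(2))
Rt=R.from_quat(np.roll(s["tool_rot"],-1)).as_matrix();print(np.degrees(np.arctan2(Rt[1,1],Rt[0,1])))
E
```

```text
[-1.13495158 -1.81104113  7.17488626] [-0.14778885  0.20688037 -0.07413762] [0.54391682 0.30550396 0.04101153] [ 0.39  0.23  1.75 -0.    1.16 -0.9 ]
74.26728940732906
```

>>> {"fn": "play_rows", "kwargs": {"linear": [[0, 0, 0], [0, 0, 0], [0, 0, 0.0005], [0, 0, 0.0005], [0, 0, 0.001], [0, 0, 0.001], [0, 0, 0.001], [0, 0, 0.001]], "turn": [0, 0, 0, 0, 0, 0, 0, 0]}}

```text
time: 28.52
tool_pos: [0.5435, 0.3057, 0.0453]
tool_rot: [-0.0, 0.138, 0.99, -0.0]
contact_force: [-0.1, -0.4, -2.6]
gripper_width: 0.094
grasp_force: 61.4
```

>>> {"fn": "play_rows", "kwargs": {"linear": [[0, 0, 0.002], [0, 0, 0.003], [0, 0, 0.004], [0, 0, 0.005], [0, 0, 0.005], [0, 0, 0.005], [0, 0, 0.005], [0, 0, 0.005]], "turn": [0, 0, 0, 0, 0, 0, 0, 0]}}

```text
time: 29.52
tool_pos: [0.5438, 0.3058, 0.0799]
tool_rot: [0.0, 0.138, 0.99, 0.0]
contact_force: [-1.1, 0.1, -2.4]
gripper_width: 0.095
grasp_force: 61.4
```

>>> {"fn": "play_rows", "kwargs": {"linear": [[0, 0, 0.005], [0, 0, 0.005], [0, 0, 0.006], [0, 0, 0.006], [0, 0, 0.006], [0, 0, 0.006], [0, 0, 0.006], [0, 0, 0.006]], "turn": [0, 0, 0, 0, 0, 0, 0, 0]}}

```text
time: 30.52
tool_pos: [0.5438, 0.3058, 0.126]
tool_rot: [0.0, 0.138, 0.99, -0.0]
contact_force: [-0.5, -0.9, -2.1]
gripper_width: 0.094
grasp_force: 61.4
```

>>> {"fn": "play_rows", "kwargs": {"linear": [[0, 0, 0.006], [0, 0, 0.006], [0, 0, 0.006], [0, 0, 0.005], [0, 0, 0.004], [0, 0, 0.003], [0, 0, 0.002], [0, 0, 0.001]], "turn": [0, 0, 0, 0, 0, 0, 0, 0]}}

```text
time: 31.52
tool_pos: [0.5438, 0.3058, 0.1586]
tool_rot: [-0.0, 0.138, 0.99, -0.0]
contact_force: [-0.6, 0.2, -2.7]
gripper_width: 0.089
grasp_force: 61.4
```

>>> {"fn": "play_rows", "kwargs": {"linear": [[0, 0, 0], [0, 0, 0], [0, 0, 0], [0, 0, 0], [0, 0, 0], [0, 0, 0]], "turn": [0, 0, 0, 0, 0, 0]}}

```text
time: 32.28
tool_pos: [0.5438, 0.3058, 0.1586]
tool_rot: [0.0, 0.138, 0.99, -0.0]
contact_force: [-0.4, -0.7, -1.4]
gripper_width: 0.089
grasp_force: 61.4
```

```bash
python3 - <<'E'
from capfit import *
s=state();print(s["tool_pos"],s["contact_force"],s["grasp_force"],np.abs(s["joint_vel"]).max())
for n in("scene","top"):
    g=grab_frame(n);save("end_"+n,g)
    for t in("ball_center","ball_seat","screwdriver"):
        print(n,t,[(round(q["p"],2),q["location"]) for q in trace(n,t)[:1]])
print(capang("scene",[]))
tp=s["tool_pos"];b=[tp[0],tp[1],tp[2]-.041+.0244]
print(proj(cam("scene"),[b]),proj(cam("top"),[b]))
E
```

```text
[0.54380076 0.30579927 0.15857187] [-0.38637265 -0.70610752 -1.42107379] 61.373529732227325 0.020102867032083478
scene ball_center [(0.43, [306.6, 191.2])]
scene ball_seat [(0.85, [307.9, 195.4])]
scene screwdriver [(0.87, [368.8, 368.5])]
top ball_center [(0.42, [238.7, 235.4])]
top ball_seat [(0.8, [278.0, 238.6])]
top screwdriver [(0.79, [456.7, 277.4])]
(0.91, np.float64(2.1), np.float64(0.517), np.int64(855), array([0.13, 0.23, 0.41, 0.41, 0.47, 0.5 , 0.5 , 0.52]))
[[307.39057141 188.44460377]] [[277.04056611 230.17885585]]
```

```bash
python3 -c "
from plant import *
print(job_done())"
```

```text
the job is handed in; nothing more can be done
None
```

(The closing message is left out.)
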